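# Open the photometer and bring its empty well into the light path

### The job

The blank has been read, so get the photometer ready for the sample: press the release tab so that the sprung lid pops up, push the lid right back until it rests on its stop, then push the shuttle inside fully across to its left stop, so that the empty well stands in the light path. It is all pressing and pushing with a fingertip: do not lift the blank vial out of its well, and leave the sample vial and the small beaker beside the photometer where they are.

Things in the scene. Friction and masses are not known exactly. Their poses are not given: they have to be found in the camera images.
- photometer: Bench photometer, fixed: white housing 160 x 156 mm, top deck 62 mm up, black lid on top. Origin on the bench under it; axes: x to its rear, y to its left seen from the front, z up. Housing x -90..70, y +-78 mm. Keypad slopes down at the front. Open compartment under the lid: x 2..52, y +-62, floor 22 mm up; light path crosses it along x at y = 0.
- release_tab (a joint): Grey rocker tab, centred in front of the lid; its hook holds the lid's lip. Value = angle (rad): 0 at rest (sprung back), 0.28 fully pressed; the lid lets go at about 0.2. Turns about a level axis at photometer x -10, z 50 mm; pressing its pad down raises the value. 2 N starts it, about 5 N presses it fully.
- tab_pad (a point): Top of the tab's ribbed pad, its middle; pad 26 mm front to rear, 46 mm wide, top 67 mm above the bench, sinks 7 mm when pressed. The hook right behind it is 16 mm wide and reaches 74 mm up.
- lid (a joint): Black lid, a hood open below, 144 mm wide, 72 mm front to rear, 30 mm high, 90 g. Value = opening angle (rad): 0 latched; when freed, springs lift it to about 0.7 and hold it there; pushed past about 1.2 it falls back by its own weight to its stop at 1.95 (fully open, leaning back) and stays. Hinge axis is level, along photometer y, at x 63, z 63.5 mm.
- lid_lip (a point): Middle of the lower front edge of the lid's thumb lip (60 mm wide, 4 mm thick, 9 mm proud of the lid's front). 78 mm from the hinge axis; moves with the lid. Sprung up it is about 114 mm above the bench, with free space below it. A finger coming from the front with its tip some 10 mm below the lip, moved back and up round the hinge, swings it open.
- shuttle (a joint): Aluminium two-well shuttle in the compartment, 42 x 82 mm, its top 52 mm above the bench. Value = travel (m) to the photometer's left (+y): 0 at the right stop (start; blank vial's well in the light path), 0.040 at the left stop (empty well in the light path). Stiff to slide, about 1.5 N; stays where left.
- shuttle_rib (a point): Top middle of the upright finger rib between the two wells: 5 mm thick along y, 26 mm along x, stands from 52 to 75 mm above the bench. Moves with the shuttle; axes as the photometer's. The blank vial stands 3 mm to its left; to its right is the open empty well.
- empty_well (a point): Centre of the empty well's mouth in the shuttle, 29 mm wide, 26 mm deep, 52 mm above the bench, 20 mm to the right of the rib. Moves with the shuttle.
- blank_vial: Glass vial with white cap, 27 mm wide, 60 mm tall, standing loose in the shuttle's left well (foot 26 mm, top 86 mm above the bench). Origin: centre of its foot; z up. Rides along in its well.
- sample_vial: A like vial, 27 mm wide, 60 mm tall, standing loose on the bench to the right of the photometer, waiting its turn. Not to be disturbed. Origin: centre of its foot.
- beaker: Small glass beaker with a spout, 44 x 51 mm, 61 mm tall, standing loose on the bench to the left of the photometer. Not to be disturbed. Origin: centre of its underside.

How it is judged:
On the way, in this order (a step that is already met when the one before it is completed fails the run):
1. the release tab is pressed (value of joint release_tab above 0.12 rad).
2. the lid has sprung up (value of joint lid above 0.5 rad), for 0.1 s.
3. the lid is pushed back to its stop (value of joint lid above 1.85 rad), for 0.2 s.
At the end, for the whole second after the job is handed in: The lid rests fully open (over 1.85 rad of 1.95), the tab has sprung back, the shuttle is at its left stop (within 2.5 mm), and the blank vial stands at rest upright at the bottom of its well (within 5 mm and 0.2 rad) (value of joint lid above 1.85 rad and value of joint shuttle above 0.0375 m and value of joint release_tab below 0.06 rad and z of blank_vial in the frame of photometer below 0.031 m and angle between blank_vial's own z axis and vertical below 0.2 rad and linear speed of blank_vial below 0.02 m/s); the robot touches nothing.
It fails at once if the blank vial is lifted from its well (over 12 mm) or tipped (z of blank_vial in the frame of photometer above 0.038 m or angle between blank_vial's own z axis and vertical above 0.4 rad).
It fails at once if the sample vial is moved by more than 20 mm or tipped (distance of sample_vial from where it was at the start of the episode above 0.02 m or angle between sample_vial's own z axis and vertical above 0.5 rad).
It fails at once if the small beaker is moved by more than 20 mm or tipped (distance of beaker from where it was at the start of the episode above 0.02 m or angle between beaker's own z axis and vertical above 0.5 rad).
It also fails if it takes over 45 s, if anything falls off the work surface, if the arm or the gripper's body presses on something with over 40 N, if the wrist force passes 120 N, or if a joint passes its speed limit or range.

### The arm

A 7-joint arm with a two-finger parallel gripper is mounted at the origin on the work surface; the furniture and walls round the work are solid. World frame = base frame: x ahead of the robot, y to its left, z up, the work surface at z = 0. Lengths are in m, angles in rad, forces in N, time in s.
With the tool pointing down it reaches from about 0.4 to 0.85 m from the base axis. Payload 4.5 kg.
Tool frame: the origin (TCP) lies midway between the tips of the shut fingers; the grasp point (between the pads) lies 19 mm behind it; z points along the fingers, y is the direction in which the jaws open and shut (so a half turn about z gives the same grasp; the last joint's range is limited). The gripper opens to 85 mm and grips with 20 to 120 N. Pads are 22 mm wide; open, the fingers measure 114 mm over their backs; the gripper's body (76 mm by 85 mm) begins 54 mm behind the grasp point. The pads swing forward as they close: fully open they stand 13 mm farther back than shut.
Start: joints at [1.186, 0.689, -0.195, 1.565, 0.157, 0.902, -0.215], TCP at [0.254, -0.571, 0.231] pointing down, gripper open.
Joint ranges: [-3.01, 3.01], [-0.46, 2.08], [-1.47, 1.51], [0.13, 2.56], [-1, 4.14], [0.04, 2.09], [-2.66, 2.66]. Speed limits (rad/s): [2.57, 2.57, 3.14, 3.14, 3.14, 3.14, 3.14].

### API

Orientations are given as [roll, pitch, yaw] about the fixed x, y, z axes, in that order (R = Rz(yaw) Ry(pitch) Rx(roll)).
In Python, from workcell import * gives the robot as it stands. The module is installed in compiled form; this text tells all that it offers.
- The arm moves only by the tool servo_tool, never from a script. Its argument "moves" is a list of rows, each an object with "slide": the shift along the tool's x, y, z in m, a list of three; "turn": the turn about the tool's z in degrees. In form: [{"slide": [tx, ty, tz], "turn": turn}, ...]. A call has 1 to 5 rows; each row shifts and turns the commanded pose from where the row before left it, along the tool's axes as they then stand; what a row does not reach is not made up. A row lasts 1/10 s, in which the tool goes at most 50 mm and 8.59 degrees, less where a joint would pass 70% of its speed; a pose out of reach is approached as far as the arm can. A call is refused whole if a number of a shift passes 0.05 or a number of a turn 8.59, either way. A call with a gripper value outside its range is refused whole. "jaw" is the finger opening in m, from 0 to 0.0854, set as the call begins (left out, the last holds). The fingers move at their own pace and stop on an object; "squeeze" is the grip in N (left out, the last holds). Time passes only in rows, so rows that do not move let the fingers close. It gives the time, the measured TCP pose, the force and the opening at its end, in the units of the state.
- read_state(): the state, without advancing time (a new reading comes with each control period).
- grab_frame(name): name is "scene" or "top" or "wrist"; returns a dict with "image" (384x512x3 uint8, blue, green, red), "fx", "fy", "cx", "cy" (pixels), "world_to_cam" (4x4, takes a point from world to camera coordinates); the wrist camera has in their place "mount" (4x4, takes a point from camera to tool coordinates, whose origin is the TCP and whose axes are the flange's). Camera axes: x right, y down, z forward; pixel columns grow to the right and rows downward; lengths in m; the calibration is good to about 2 mm. A picture is of the moment at which its call begins: read the wrist's pose just before it. There is no depth.
- job_done(): hands the job in, once; it reports no verdict.
Trained networks look in a picture, given as the dict that the camera call returned (one of the last four; its "shot" number tells which), for a name from the list of things; names that differ only in an ending like _2 or _b are one class to them, and where a whole thing is asked for, a point or a joint stands for the part that bears it (a point fixed in the world has none). Each returns a list of dicts, best first, with "conf" (0 to 1); they miss things now and then, are a little off and sometimes report something else, mostly with a low value. They report only what shows in the picture. A call takes as long as a camera call.
- recognise(picture, thing): "bbox" ([centre column, centre row, width, height] in pixels, round what is visible of it).
- regions_of(picture, thing): "pixels" (384x512 bool, what is visible of it) and "bbox" ([centre column, centre row, width, height] in pixels, round what is visible of it).
- spot_point(picture, thing): "location" ([column, row] in pixels: a listed point, or the origin of a listed thing).
The state is a dict: "clock": time; "qpos": joint angles; "qd": joint speeds; "effort": joint torques, N m; "ee_pos": TCP position; "eef_rot": TCP orientation; "force": force on the tool from outside, world axes, zero at the start; "ft_torque": the same for the moment, N m; "grip_width": opening from 0.0 (shut) to 1.0 (fully open).
Only numpy, scipy, OpenCV 4.12 (cv2) and the standard library are available. Lean on these libraries where they do the work, as an engineer would, in place of code of your own. Each camera call takes 0.05 s, during which the arm holds its last target.

## Working session

There is one attempt and no reset: what is moved stays moved. The work goes in short steps, Python scripts to look and compute and a tool call to move; the robot and the scene stay as the last step left them, time stands still between calls to the robot, and variables do not carry over. Pictures are saved under pics/ and viewed, and the job is handed in when it is done.

Besides the shell and the picture viewer there is one more tool, called after "Request:" in YAML: its name, and indented under it one key for each argument. servo_tool: Moves the arm, as the interface text tells. Its arguments: {"type":"object","properties":{"moves":{"type":"array","items":{"type":"object","properties":{"slide":{"type":"array","items":{"type":"number"}},"turn":{"type":"number"}}}},"jaw":{"type":"number"},"squeeze":{"type":"number"}},"required":["moves"]}

```bash
mkdir -p pics; cat > h.py <<'E'
from workcell import *
import numpy as np, cv2
from scipy.spatial.transform import Rotation as R
def ray(p,uv):
    W=np.array(p["world_to_cam"]);C=np.linalg.inv(W)
    d=C[:3,:3]@np.array([(uv[0]-p["cx"])/p["fx"],(uv[1]-p["cy"])/p["fy"],1]);return C[:3,3],d
def atz(p,uv,z):
    o,d=ray(p,uv);return o+d*(z-o[2])/d[2]
def proj(p,X):
    W=np.array(p["world_to_cam"]);c=W[:3,:3]@np.array(X)+W[:3,3];return [p["cx"]+p["fx"]*c[0]/c[2],p["cy"]+p["fy"]*c[1]/c[2]]
E
python3 - <<'E'
from h import *
s=read_state();print({k:np.round(v,3) for k,v in s.items()})
Z=dict(photometer=0,tab_pad=.067,shuttle_rib=.075,lid_lip=.066,empty_well=.052,sample_vial=0,beaker=0,blank_vial=.026)
for n in ["scene","top"]:
    p=grab_frame(n);cv2.imwrite(f"pics/{n}0.png",p["image"])
    print(n,np.round(np.linalg.inv(p["world_to_cam"])[:3,3],3),p["fx"])
    for k,z in Z.items():
        for r in spot_point(p,k)[:2]: print(k,np.round(r["location"],1),round(r["conf"],2),np.round(atz(p,r["location"],z),4))
E
```

```text
{'clock': np.float64(0.0), 'qpos': array([ 1.186,  0.69 , -0.195,  1.566,  0.157,  0.903, -0.215]), 'qd': array([-0.001,  0.001, -0.001,  0.001,  0.001,  0.   ,  0.001]), 'effort': array([ 0.0000e+00, -5.3961e+01, -1.2670e+00, -1.5854e+01,  9.0000e-03,
        1.0000e-02, -0.0000e+00]), 'ee_pos': array([ 0.254, -0.57 ,  0.23 ]), 'eef_rot': array([-3.14 ,  0.   ,  0.419]), 'force': array([-0.002,  0.922, -0.328]), 'ft_torque': array([-0.021, -0.029,  0.032]), 'grip_width': np.float64(1.001)}
scene [ 0.394 -0.551  0.701] 357.36505423790436
photometer [265.2 239.5] 0.65 [ 0.4672 -0.0654  0.    ]
tab_pad [249.3 223.2] 0.81 [ 0.4309 -0.0638  0.067 ]
lid_lip [260.7 218.1] 0.74 [ 0.458  -0.0518  0.066 ]
sample_vial [266.3 287.7] 0.78 [ 0.4528 -0.1892  0.    ]
beaker [236.4 203.4] 0.91 [0.4083 0.056  0.    ]
beaker [265.  238.6] 0.23 [ 0.467  -0.0627  0.    ]
top [0.338 0.028 0.915] 395.34010636720296
photometer [293. 191.] 0.84 [ 0.4678 -0.0592  0.    ]
tab_pad [297.6 203.7] 0.85 [ 0.4307 -0.0622  0.067 ]
lid_lip [300.4 194.1] 0.71 [ 0.4517 -0.0688  0.066 ]
lid_lip [299.  201.8] 0.16 [ 0.4349 -0.0654  0.066 ]
sample_vial [345.3 192.7] 0.59 [ 0.4637 -0.181   0.    ]
beaker [244.8 215.6] 0.62 [0.4104 0.0533 0.    ]
```

View pics/scene0.png

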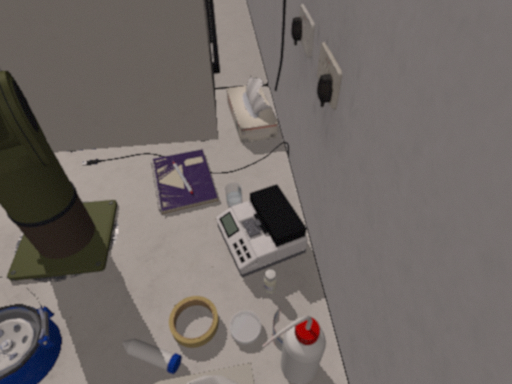

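View pics/top0.png

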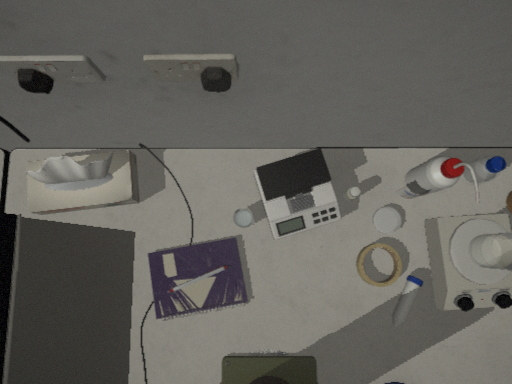

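The top view shows the photometer with its lid at about (293,175), the keypad toward the robot, the beaker at (245,217) and the sample vial at (354,192). The tall wash bottle is at (440,175). Next I'll get the yaw and the bottle height.

```bash
python3 - <<'E'
from h import *
P={n:grab_frame(n) for n in ["scene","top"]}
for n,p in P.items():
  for k,z in [("lid",.09),("photometer",.062)]:
    r=regions_of(p,k)[0]; m=r["pixels"].astype(np.uint8)
    c=cv2.findContours(m,0,1)[0];c=max(c,key=cv2.contourArea)
    b=cv2.boxPoints(cv2.minAreaRect(c))
    w=np.array([atz(p,x,z)[:2] for x in b]);print(n,k,round(r["conf"],2),np.round(b.tolist()).tolist(),np.round(w,3).tolist())
    for i in range(4):
      e=w[(i+1)%4]-w[i];print(np.round(np.linalg.norm(e),3),round(np.degrees(np.arctan2(e[1],e[0])),1))
a=ray(P["top"],(452,168));b=ray(P["scene"],(308,328))
A=np.c_[a[1],-b[1]];t=np.linalg.lstsq(A,b[0]-a[0],rcond=None)[0];print(a[0]+a[1]*t[0],b[0]+b[1]*t[1])
p=P["top"];cv2.imwrite("pics/topz.png",cv2.resize(p["image"][130:250,220:380],None,fx=5,fy=5,interpolation=2))
E
```

```text
scene lid 0.72 [[210.0, 211.0], [283.0, 178.0], [314.0, 248.0], [241.0, 281.0]] [[0.347, -0.036], [0.525, 0.044], [0.554, -0.161], [0.4, -0.215]]
0.195 24.2
0.207 -81.9
0.163 -160.5
0.187 106.5
scene photometer 0.6 [[210.0, 211.0], [282.0, 178.0], [314.0, 247.0], [242.0, 280.0]] [[0.344, -0.015], [0.528, 0.071], [0.561, -0.141], [0.402, -0.2]]
0.202 25.2
0.215 -81.2
0.17 -159.6
0.194 107.2
top lid 0.72 [[255.0, 168.0], [320.0, 147.0], [332.0, 183.0], [267.0, 205.0]] [[0.504, 0.03], [0.551, -0.109], [0.471, -0.133], [0.426, 0.004]]
0.147 -71.3
0.083 -163.4
0.144 108.4
0.082 18.1
top photometer 0.78 [[251.0, 168.0], [321.0, 147.0], [342.0, 220.0], [273.0, 241.0]] [[0.51, 0.038], [0.556, -0.116], [0.396, -0.158], [0.352, -0.008]]
0.161 -73.2
0.165 -165.2
0.157 106.4
0.164 16.3
[ 0.48828843 -0.34902516  0.16735624] [ 0.49184682 -0.3489539   0.16803516]
```

View pics/topz.png

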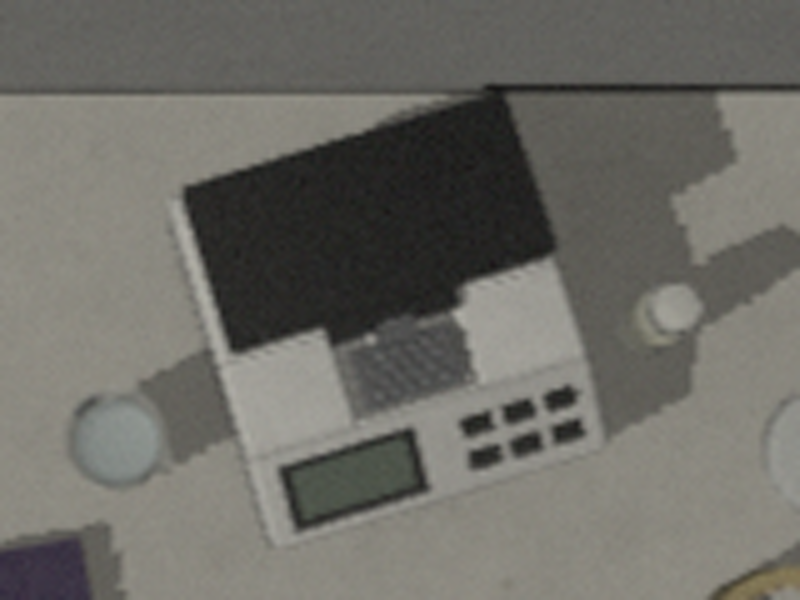

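```bash
python3 - <<'E'
from h import *
from scipy.optimize import least_squares
p=grab_frame("top")
px=np.array([(185,187),(490,90),(553,247),(233,352)])/5+[219.9,129.9]
M=np.array([(63,72),(63,-72),(-9,-72),(-9,72)])/1000
def tf(v,m,z): 
    c,s=np.cos(v[2]),np.sin(v[2]);return [v[0]+c*m[0]-s*m[1],v[1]+s*m[0]+c*m[1],z]
f=lambda v:np.concatenate([np.array(proj(p,tf(v,m,.0925)))-q for m,q in zip(M,px)])
r=least_squares(f,[.467,-.06,.28]);v=r.x;print(v,np.degrees(v[2]),r.fun.round(1))
for n,m,z in [("tabrear?",(-17,0),.067),("pad-30",(-30,0),.067),("rib",(27,-20),.075)]:print(n,np.round(tf(v,m,z),4))
c,s=np.cos(v[2]),np.sin(v[2])
for q in [(.4309,-.0638),(.4307,-.0622)]:
    d=np.array(q)-v[:2];print(c*d[0]+s*d[1],-s*d[0]+c*d[1])
# zoom pad corners front (355,420),(475,380)
for u in [(355,420),(475,380),(330,342),(460,305)]:
    q=atz(p,np.array(u)/5+[219.9,129.9],.067)[:2];d=q-v[:2];print("padc",c*d[0]+s*d[1],-s*d[0]+c*d[1])
E
```

```text
[ 0.46629487 -0.05932484  0.31479934] 18.03667345074694 [-1.5  0.8  1.6 -0.4  0.4 -0.2 -0.4 -0.1]
tabrear? [-15.6983  -5.323    0.067 ]
pad-30 [-28.0595  -9.3481   0.067 ]
rib [ 32.332  -10.7166   0.075 ]
-0.03504113892985866 0.006703921355244221
-0.03473590955371085 0.008287220135619045
padc -0.05111658933576076 0.02908148132910866
padc -0.05083261380585222 -0.02556993574141723
padc -0.015837970969254708 0.028426856153711978
padc -0.018044743235371318 -0.030229354557675298
```

Request:
servo_tool:
  moves:
    - {"slide": [0, 0, -0.04], "turn": 3}
    - {"slide": [0, 0, -0.04], "turn": 4}
    - {"slide": [0.028, -0.035, 0]}
    - {"slide": [0.028, -0.035, 0]}
    - {"slide": [0.028, -0.035, 0]}
  jaw: 0

```text
invalid input
```

Request:
servo_tool:
  moves:
    - {"slide": [0, 0, -0.04], "turn": 3}
    - {"slide": [0, 0, -0.04], "turn": 4}
    - {"slide": [0.028, -0.035, 0], "turn": 0}
    - {"slide": [0.028, -0.035, 0], "turn": 0}
    - {"slide": [0.028, -0.035, 0], "turn": 0}
  jaw: 0

```text
clock: 1.75
ee_pos: [0.3043, -0.4447, 0.3117]
eef_rot: [3.141, -0.001, 0.296]
force: [1.4, -0.4, 1.3]
grip_width: 0.142
```

Request:
servo_tool:
  moves:
    - {"slide": [0.028, -0.04, 0], "turn": 0}
    - {"slide": [0.028, -0.04, 0], "turn": 0}
    - {"slide": [0.028, -0.04, 0], "turn": 0}
    - {"slide": [0.028, -0.04, 0], "turn": 0}
    - {"slide": [0.028, -0.04, 0], "turn": 0}

```text
clock: 2.25
ee_pos: [0.3796, -0.212, 0.3116]
eef_rot: [3.141, -0.001, 0.296]
force: [1.7, 0.4, -0.2]
grip_width: -0.0
```

Request:
servo_tool:
  moves:
    - {"slide": [0.028, -0.04, 0.0], "turn": 0}
    - {"slide": [0.028, -0.04, 0.0], "turn": 0}
    - {"slide": [0, 0, 0.03], "turn": 0}
    - {"slide": [0, 0, 0.02], "turn": 0}
    - {"slide": [0, 0, 0.0], "turn": 0}

```text
clock: 2.75
ee_pos: [0.4078, -0.1202, 0.2597]
eef_rot: [-3.139, 0.004, 0.298]
force: [-0.5, -0.7, 0.2]
grip_width: -0.003
```

```bash
cat >> h.py <<'E'
def wristcam():
    s=read_state();p=grab_frame("wrist");T=np.eye(4);T[:3,:3]=R.from_euler("xyz",s["eef_rot"]).as_matrix();T[:3,3]=s["ee_pos"]
    p["world_to_cam"]=np.linalg.inv(T@np.array(p["mount"]));return s,p
E
python3 - <<'E'
from h import *
s,p=wristcam();print(s["ee_pos"],s["eef_rot"],s["clock"],s["grip_width"],s["force"]);print(np.round(p["mount"],3))
cv2.imwrite("pics/w1.png",p["image"])
for k,z in dict(photometer=0,tab_pad=.067,lid_lip=.066,sample_vial=0,beaker=0).items():
    for r in spot_point(p,k)[:1]: print(k,np.round(r["location"],1),round(r["conf"],2),np.round(atz(p,r["location"],z),4))
E
```

```text
[ 0.40784842 -0.12024183  0.25966341] [-3.13933567  0.00432113  0.29809755] 2.75 -0.0030190342662743523 [-0.53736357 -0.6687888   0.20726231]
[[-0.001 -0.958 -0.288  0.073]
 [ 1.    -0.001  0.001  0.   ]
 [-0.002 -0.288  0.958 -0.142]
 [ 0.     0.     0.     1.   ]]
photometer [224.5  90.2] 0.89 [ 0.466  -0.0638  0.    ]
tab_pad [216.  123.8] 0.91 [ 0.4331 -0.0701  0.067 ]
lid_lip [218.7 107.3] 0.8 [ 0.45   -0.0683  0.066 ]
beaker [118.  116.2] 0.97 [0.3972 0.0547 0.    ]
```

View pics/w1.png

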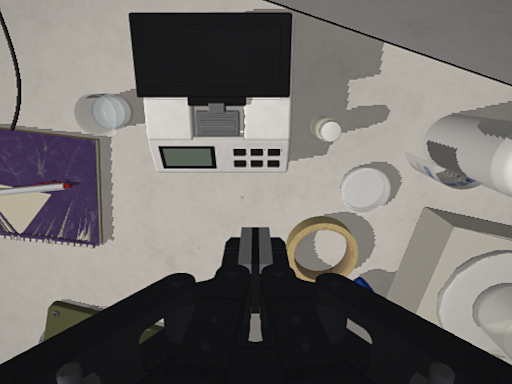

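```bash
python3 - <<'E'
from h import *
from scipy.optimize import least_squares
s,p=wristcam()
px=np.array([(131,13),(291.5,13),(290.5,97),(138,97)])
M=np.array([(63,72),(63,-72),(-9,-72),(-9,72)])/1000
def tf(v,m,z):
    c,q=np.cos(v[2]),np.sin(v[2]);return [v[0]+c*m[0]-q*m[1],v[1]+q*m[0]+c*m[1],z]
f=lambda v:np.concatenate([np.array(proj(p,tf(v,m,.0925)))-q for m,q in zip(M,px)])
r=least_squares(f,[.467,-.06,.3]);v=r.x;print(v,np.degrees(v[2]),r.fun.round(1))
c,q=np.cos(v[2]),np.sin(v[2])
for u,z in [((216,123.8),.067),((195,135),.067),((241,135),.067),((218.7,107.3),.066),((157,172),.03),((288,172),.03)]:
    d=atz(p,u,z)[:2]-v[:2];print(u,round(c*d[0]+q*d[1],4),round(-q*d[0]+c*d[1],4))
cv2.imwrite("pics/w1z.png",cv2.resize(p["image"][0:180,110:310],None,fx=3.3,fy=3.3,interpolation=2))
E
```

```text
[ 0.47197116 -0.06303431  0.29544082] 16.92751229419414 [-1.1 -0.2  1.1 -0.1 -0.5  0.2  0.5  0.3]
(216, 123.8) -0.0364 0.0023
(195, 135) -0.0481 0.025
(241, 135) -0.0482 -0.0239
(218.7, 107.3) -0.0196 -0.001
(157, 172) -0.098 0.0807
(288, 172) -0.0982 -0.0791
```

View pics/w1z.png

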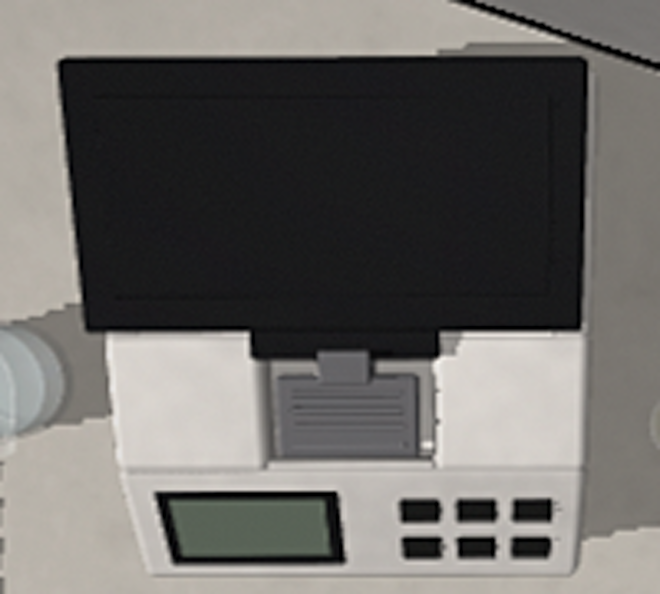

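Request:
servo_tool:
  moves:
    - {"slide": [0.018, -0.02, 0.03], "turn": 0}
    - {"slide": [0.018, -0.02, 0.04], "turn": 0}
    - {"slide": [0, 0, 0.04], "turn": 0}
    - {"slide": [0, 0, 0.04], "turn": 0}
    - {"slide": [0, 0, 0.02], "turn": 0}

```text
clock: 3.6
ee_pos: [0.4317, -0.072, 0.0892]
eef_rot: [-3.141, 0.002, 0.297]
force: [-0.6, 0.7, -1.3]
grip_width: -0.001
```

```bash
python3 - <<'E'
from h import *
s,p=wristcam();print(s["ee_pos"],s["eef_rot"],s["clock"],s["force"])
cv2.imwrite("pics/w2.png",p["image"])
for n in ["top","scene"]:
  q=grab_frame(n);cv2.imwrite(f"pics/{n}2.png",cv2.resize(q["image"][130:250,220:380],None,fx=5,fy=5,interpolation=2) if n=="top" else cv2.resize(q["image"][160:290,200:330],None,fx=4,fy=4))
E
```

```text
[ 0.43167725 -0.0719523   0.08918243] [-3.14090957e+00  1.92969921e-03  2.97197659e-01] 3.6 [-0.58986607  0.69005469 -1.30355016]
```

View pics/w2.png

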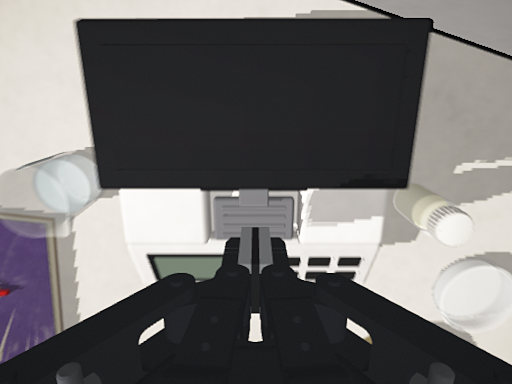

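View pics/scene2.png

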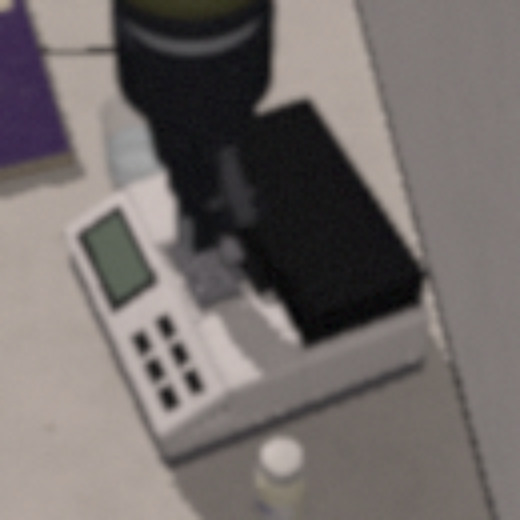

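The closed fingertip is centred over the pad: column 255 in the wrist view, with the pad at about 254. I'll press now.

Request:
servo_tool:
  moves:
    - {"slide": [0.001, 0, 0.012], "turn": 0}
    - {"slide": [0, 0, 0.008], "turn": 0}
    - {"slide": [0, 0, 0.003], "turn": 0}
    - {"slide": [0, 0, 0.002], "turn": 0}
    - {"slide": [0, 0, 0.001], "turn": 0}

```text
clock: 4.25
ee_pos: [0.4332, -0.0721, 0.0658]
eef_rot: [3.141, -0.0, 0.296]
force: [-0.5, -0.2, 4.1]
grip_width: -0.001
```

```bash
python3 - <<'E'
from h import *
s,p=wristcam();print(s["ee_pos"],s["eef_rot"],s["clock"],s["force"])
cv2.imwrite("pics/w3.png",p["image"])
E
```

```text
[ 0.43321026 -0.07210127  0.06576935] [ 3.14115186e+00 -4.11562742e-04  2.96358825e-01] 4.25 [-0.46863386 -0.20491434  4.07625794]
```

View pics/w3.png

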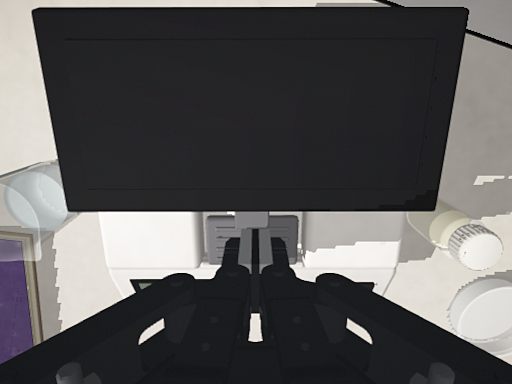

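Contact shows 4 N on the pad. I'll press a few millimetres more.

Request:
servo_tool:
  moves:
    - {"slide": [0, 0, 0.001], "turn": 0}
    - {"slide": [0, 0, 0.001], "turn": 0}
    - {"slide": [0, 0, 0.001], "turn": 0}

```text
clock: 4.6
ee_pos: [0.4309, -0.0728, 0.0631]
eef_rot: [3.141, 0.004, 0.296]
force: [-4.5, -1.6, 14.5]
grip_width: -0.001
```

```bash
python3 - <<'E'
from h import *
s,p=wristcam();print(s["ee_pos"],s["eef_rot"],s["clock"],s["force"])
cv2.imwrite("pics/w4.png",p["image"])
E
```

```text
[ 0.43091212 -0.07279478  0.06308655] [3.14112349 0.00372857 0.29556704] 4.6 [-4.4897399  -1.55284037 14.46449602]
```

View pics/w4.png

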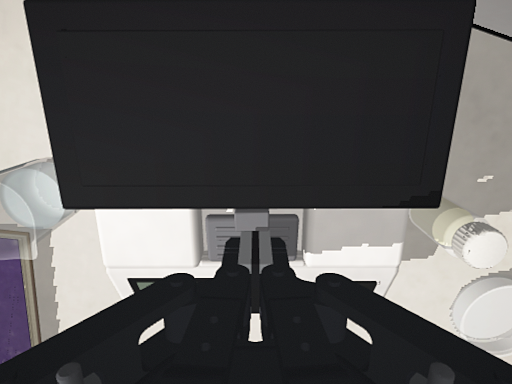

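```bash
python3 - <<'E'
from h import *
q=grab_frame("scene");cv2.imwrite("pics/scene4.png",cv2.resize(q["image"][180:270,200:320],None,fx=6,fy=6,interpolation=2));s=read_state();print(s["ee_pos"],s["force"],s["ft_torque"])
E
```

```text
[ 0.43074737 -0.0728372   0.06301448] [-4.53966216 -1.62082641 10.37931573] [-0.31582247  0.79393664 -0.00361241]
```

View pics/scene4.png

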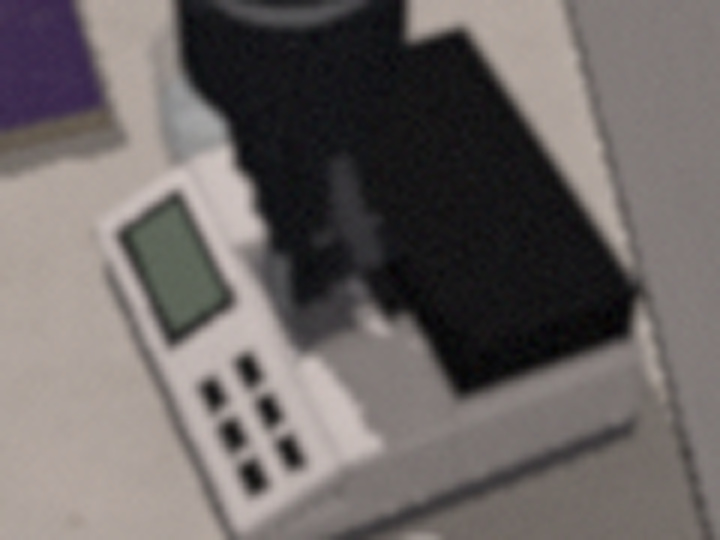

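Request:
servo_tool:
  moves:
    - {"slide": [0, 0, -0.004], "turn": 0}
    - {"slide": [-0.006, 0, 0], "turn": 0}
    - {"slide": [0, 0, 0.002], "turn": 0}
    - {"slide": [0, 0, 0.001], "turn": 0}

```text
clock: 5.1
ee_pos: [0.4252, -0.0744, 0.0631]
eef_rot: [-3.141, 0.004, 0.296]
force: [-3.9, -2.8, 5.4]
grip_width: -0.001
```

Request:
servo_tool:
  moves:
    - {"slide": [0, 0, 0.001], "turn": 0}
    - {"slide": [0, 0, 0.001], "turn": 0}

```text
clock: 5.3
ee_pos: [0.4246, -0.0746, 0.0613]
eef_rot: [-3.142, 0.005, 0.295]
force: [-4.7, -1.6, 16.7]
grip_width: 0.006
```

```bash
python3 - <<'E'
from h import *
s,p=wristcam();print(s["ee_pos"],s["eef_rot"],s["clock"],s["force"])
cv2.imwrite("pics/w5.png",p["image"])
q=grab_frame("scene");cv2.imwrite("pics/scene5.png",cv2.resize(q["image"][180:270,200:320],None,fx=6,fy=6,interpolation=2))
E
```

```text
[ 0.4246253  -0.07455913  0.06130208] [-3.14157039  0.00531285  0.29546071] 5.3 [-4.7296752  -1.56657874 16.73987824]
```

View pics/w5.png

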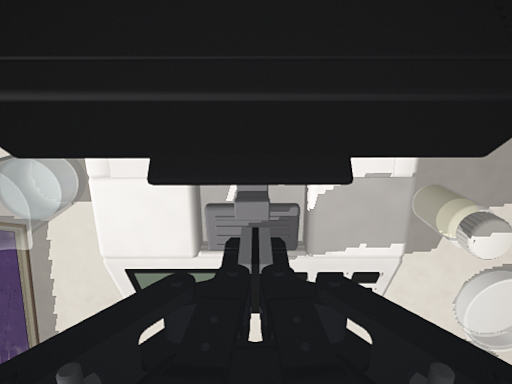

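View pics/scene5.png

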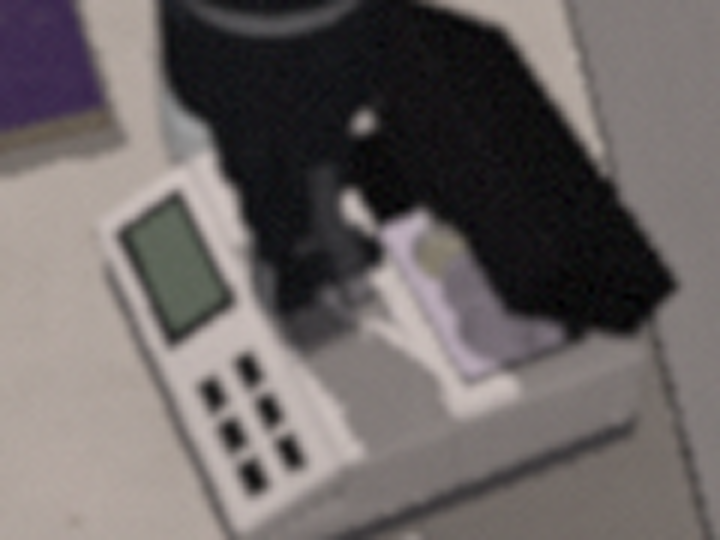

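The tab released the lid: in the wrist view the lid's front edge has swung up and the lip shows at rows 157–184. The scene view shows the compartment open. I'll back off and rise.

Request:
servo_tool:
  moves:
    - {"slide": [0, 0, -0.015], "turn": 0}
    - {"slide": [-0.025, 0, -0.01], "turn": 0}
    - {"slide": [0, 0, -0.016], "turn": 0}
    - {"slide": [0, 0, 0], "turn": 0}

```text
clock: 5.8
ee_pos: [0.4044, -0.081, 0.1032]
eef_rot: [3.141, -0.003, 0.296]
force: [-0.0, -0.1, -0.0]
grip_width: 0.0
```

```bash
python3 - <<'E'
from h import *
s,p=wristcam();print(s["ee_pos"],s["eef_rot"],s["clock"],s["force"])
cv2.imwrite("pics/w6.png",p["image"])
for k,z in dict(tab_pad=.067,lid_lip=.114,shuttle_rib=.075).items():
    for r in spot_point(p,k)[:1]: 
        X=atz(p,r["location"],z);d=X[:2]-[.471,-.063];c,q=np.cos(.296),np.sin(.296);print(k,np.round(r["location"],1),round(r["conf"],2),np.round(X,4),c*d[0]+q*d[1],-q*d[0]+c*d[1])
E
```

```text
[ 0.40435501 -0.08098021  0.10323554] [ 3.14087805e+00 -2.98209279e-03  2.96349004e-01] 5.8 [-0.00555937 -0.07310355 -0.00014504]
tab_pad [249.8 166. ] 0.93 [ 0.4336 -0.0693  0.067 ] -0.037623684311804254 0.004888599004891193
```

View pics/w6.png

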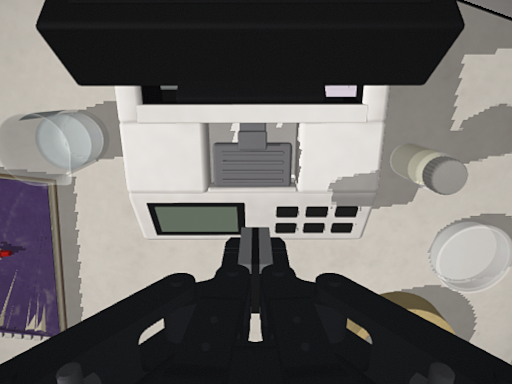

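Request:
servo_tool:
  moves:
    - {"slide": [0.025, 0, 0], "turn": 0}
    - {"slide": [0.025, 0, 0], "turn": 0}
    - {"slide": [0.006, 0, 0], "turn": 0}
    - {"slide": [0.006, 0, -0.001], "turn": 0}

```text
clock: 6.4
ee_pos: [0.4617, -0.0628, 0.1025]
eef_rot: [-3.141, 0.003, 0.297]
force: [-2.1, -0.1, 0.6]
grip_width: -0.001
```

```bash
python3 - <<'E'
from h import *
s,p=wristcam();print(s["ee_pos"],s["eef_rot"],s["clock"],s["force"])
cv2.imwrite("pics/w7.png",p["image"])
q=grab_frame("scene");cv2.imwrite("pics/scene7.png",cv2.resize(q["image"][180:270,200:320],None,fx=6,fy=6,interpolation=2))
E
```

```text
[ 0.46168306 -0.06283084  0.10253634] [-3.14106399e+00  3.11525224e-03  2.96968612e-01] 6.4 [-2.06608004 -0.14010615  0.64825598]
```

View pics/w7.png

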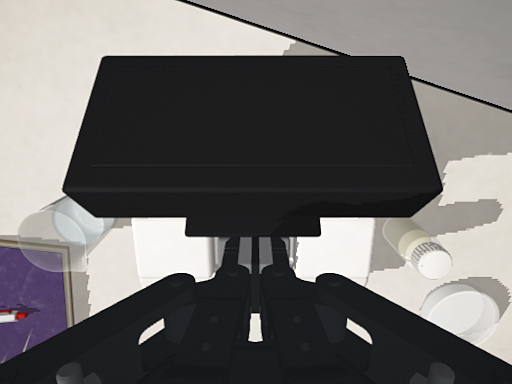

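View pics/scene7.png

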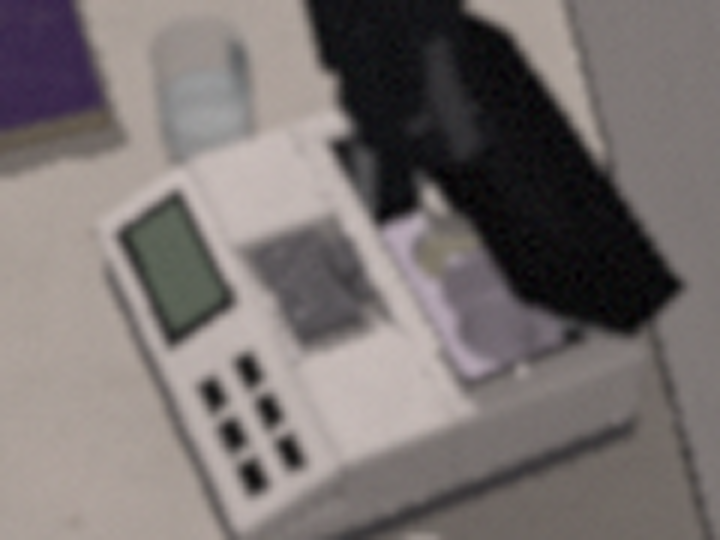

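The finger touches the lip from the front (−2 N in x). I'll swing it back and up now.

Request:
servo_tool:
  moves:
    - {"slide": [0.006, 0, -0.006], "turn": 0}
    - {"slide": [0.006, 0, -0.005], "turn": 0}
    - {"slide": [0.007, 0, -0.005], "turn": 0}
    - {"slide": [0.007, 0, -0.003], "turn": 0}
    - {"slide": [0.007, 0, -0.003], "turn": 0}

```text
clock: 7.0
ee_pos: [0.4953, -0.053, 0.1258]
eef_rot: [3.141, -0.001, 0.297]
force: [0.1, 0.1, 0.2]
grip_width: -0.002
```

Request:
servo_tool:
  moves:
    - {"slide": [0.007, 0, -0.003], "turn": 0}
    - {"slide": [0.007, 0, -0.002], "turn": 0}
    - {"slide": [0.007, 0, -0.001], "turn": 0}
    - {"slide": [0.004, 0, 0], "turn": 0}

```text
clock: 7.4
ee_pos: [0.5192, -0.0455, 0.1314]
eef_rot: [3.142, -0.001, 0.297]
force: [0.0, -0.1, -0.6]
grip_width: -0.007
```

```bash
python3 - <<'E'
from h import *
s,p=wristcam();print(s["ee_pos"],s["eef_rot"],s["clock"],s["force"])
cv2.imwrite("pics/w8.png",p["image"])
q=grab_frame("scene");cv2.imwrite("pics/scene8.png",cv2.resize(q["image"][160:280,200:320],None,fx=5,fy=5,interpolation=2))
E
```

```text
[ 0.51917128 -0.0455323   0.13136501] [ 3.14151795e+00 -8.07613618e-04  2.96865749e-01] 7.4 [ 0.03359755 -0.10981726 -0.61082058]
```

View pics/w8.png

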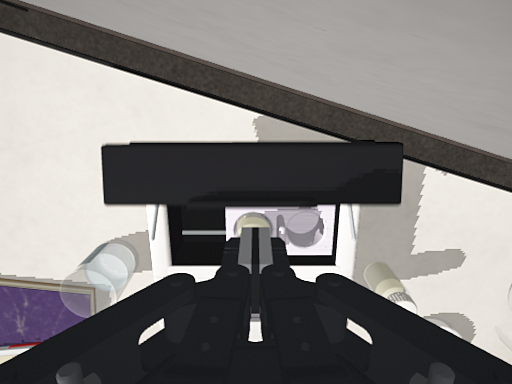

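View pics/scene8.png

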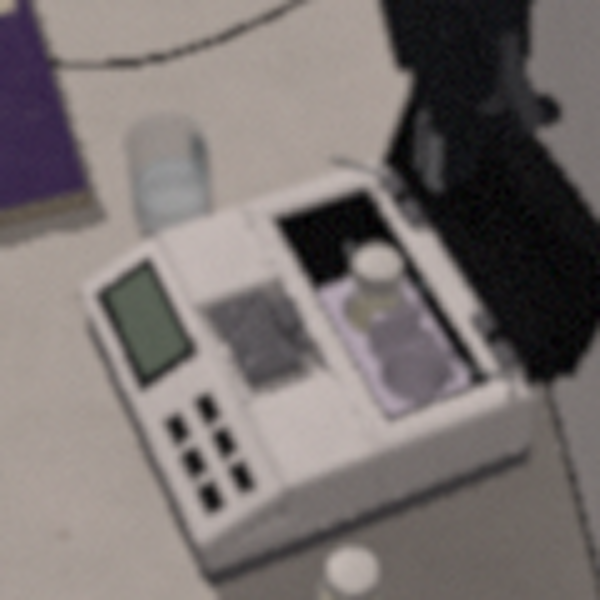

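The lid has swung back and is off the finger, with no contact force. I'll retreat forward to measure the rib and check the lid.

Request:
servo_tool:
  moves:
    - {"slide": [-0.03, 0, -0.01], "turn": 0}
    - {"slide": [-0.03, 0, -0.01], "turn": 0}
    - {"slide": [-0.02, 0.02, -0.01], "turn": 0}
    - {"slide": [0, 0, 0], "turn": 0}

```text
clock: 7.9
ee_pos: [0.4445, -0.0921, 0.162]
eef_rot: [3.14, 0.004, 0.291]
force: [0.3, 0.2, 0.2]
grip_width: 0.001
```

```bash
python3 - <<'E'
from h import *
s,p=wristcam();print(s["ee_pos"],s["eef_rot"],s["clock"],s["force"])
cv2.imwrite("pics/w9.png",p["image"])
t=grab_frame("top");cv2.imwrite("pics/top9.png",cv2.resize(t["image"][130:250,220:380],None,fx=5,fy=5,interpolation=2))
q=grab_frame("scene");cv2.imwrite("pics/scene9.png",cv2.resize(q["image"][160:280,200:320],None,fx=5,fy=5,interpolation=2))
for n,pp in (("w",p),("top",t),("scene",q)):
  for k,z in dict(tab_pad=.067,shuttle_rib=.075,empty_well=.052,blank_vial=.026).items():
    for r in spot_point(pp,k)[:1]: 
        X=atz(pp,r["location"],z);d=X[:2]-[.471,-.063];c,g=np.cos(.296),np.sin(.296);print(n,k,np.round(r["location"],1),round(r["conf"],2),np.round(X,4),np.round([c*d[0]+g*d[1],-g*d[0]+c*d[1]],4))
E
```

```text
[ 0.44447773 -0.09206637  0.16195527] [3.13969296 0.00352295 0.29119224] 7.9 [0.3286799  0.20586457 0.17107271]
w tab_pad [222.8 194. ] 0.74 [ 0.4321 -0.0699  0.067 ] [-0.0392  0.0048]
w shuttle_rib [247.5 113.4] 0.88 [ 0.498  -0.0711  0.075 ] [ 0.0234 -0.0157]
w empty_well [276.8 115.7] 0.77 [ 0.5011 -0.0936  0.052 ] [ 0.0199 -0.038 ]
w blank_vial [224.2 109.8] 0.81 [ 0.4915 -0.0513  0.026 ] [0.023  0.0052]
top tab_pad [298.6 202.1] 0.53 [ 0.4341 -0.0645  0.067 ] [-0.0357  0.0094]
top shuttle_rib [302.3 171.5] 0.8 [ 0.4997 -0.0727  0.075 ] [ 0.0246 -0.0177]
top empty_well [308. 172.] 0.55 [ 0.503  -0.0881  0.052 ] [ 0.0233 -0.0334]
top blank_vial [291.6 182.6] 0.6 [ 0.4835 -0.0538  0.026 ] [0.0146 0.0052]
scene tab_pad [250.8 224.3] 0.61 [ 0.4339 -0.0672  0.067 ] [-0.0367  0.0068]
scene shuttle_rib [279.5 222. ] 0.95 [ 0.4969 -0.0749  0.075 ] [ 0.0213 -0.0189]
scene empty_well [282.5 235.5] 0.55 [ 0.5013 -0.0955  0.052 ] [ 0.0195 -0.0399]
scene blank_vial [272.3 230.8] 0.64 [ 0.4842 -0.0611  0.026 ] [ 0.0132 -0.002 ]
```

View pics/w9.png

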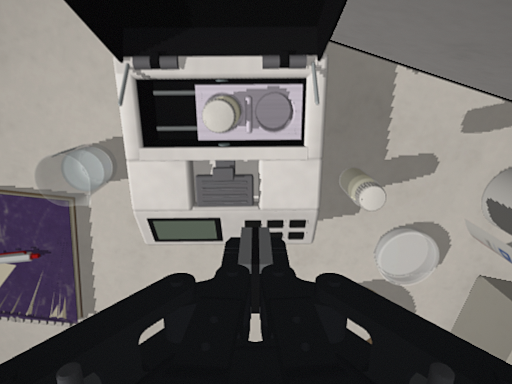

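View pics/scene9.png

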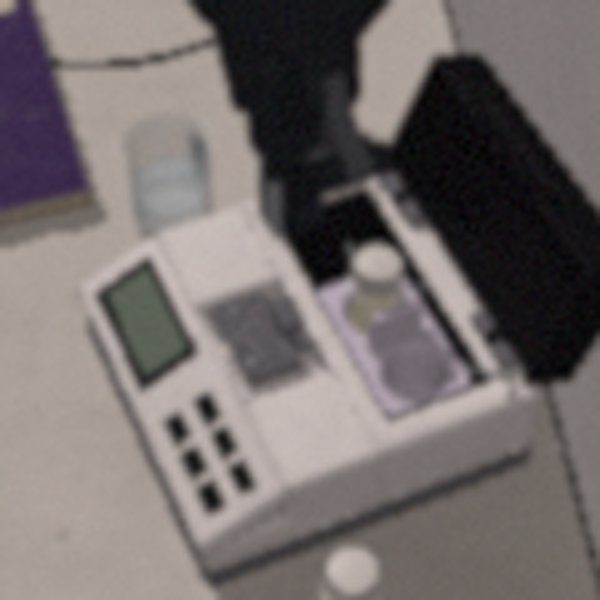

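The wrist view shows the shuttle at the right stop. The rib is at (248,113), the blank cap at (221,113) and the empty well at (275,112). The lid leans well back. I'll go above the empty well.

Request:
servo_tool:
  moves:
    - {"slide": [0.028, 0.009, 0], "turn": 0}
    - {"slide": [0.029, 0.009, 0], "turn": 0}
    - {"slide": [0, 0, 0.03], "turn": 0}
    - {"slide": [0, 0, 0.03], "turn": 0}
    - {"slide": [0, 0, 0], "turn": 0}

```text
clock: 9.15
ee_pos: [0.5049, -0.0887, 0.0985]
eef_rot: [-3.139, 0.006, 0.297]
force: [-0.1, 0.0, -0.2]
grip_width: 0.001
```

```bash
python3 - <<'E'
from h import *
s,p=wristcam();print(s["ee_pos"],s["eef_rot"],s["clock"],s["force"])
cv2.imwrite("pics/w10.png",p["image"])
q=grab_frame("scene");cv2.imwrite("pics/scene10.png",cv2.resize(q["image"][180:260,230:330],None,fx=7,fy=7,interpolation=2))
for n,pp in (("w",p),("scene",q)):
  for k,z in dict(shuttle_rib=.075,empty_well=.052,blank_vial=.026).items():
    for r in spot_point(pp,k)[:1]: 
        X=atz(pp,r["location"],z);print(n,k,np.round(r["location"],1),round(r["conf"],2),np.round(X,4))
E
```

```text
[ 0.50491008 -0.08867301  0.09852664] [-3.1392579   0.0062881   0.29706678] 9.15 [-0.11910489  0.0064852  -0.17304528]
w shuttle_rib [222.5 227.1] 0.6 [ 0.498  -0.0717  0.075 ]
w empty_well [260.  215.7] 0.67 [ 0.5019 -0.0932  0.052 ]
w blank_vial [201.3 201. ] 0.95 [ 0.4903 -0.053   0.026 ]
scene shuttle_rib [278.2 219.6] 0.91 [ 0.4952 -0.0679  0.075 ]
scene empty_well [281.7 233.2] 0.93 [ 0.5005 -0.0891  0.052 ]
scene blank_vial [272.2 230.1] 0.48 [ 0.4842 -0.0591  0.026 ]
```

View pics/w10.png

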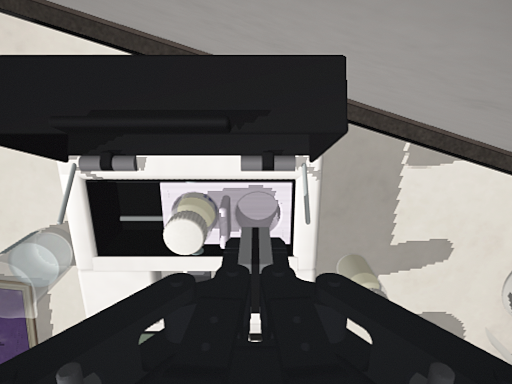

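View pics/scene10.png

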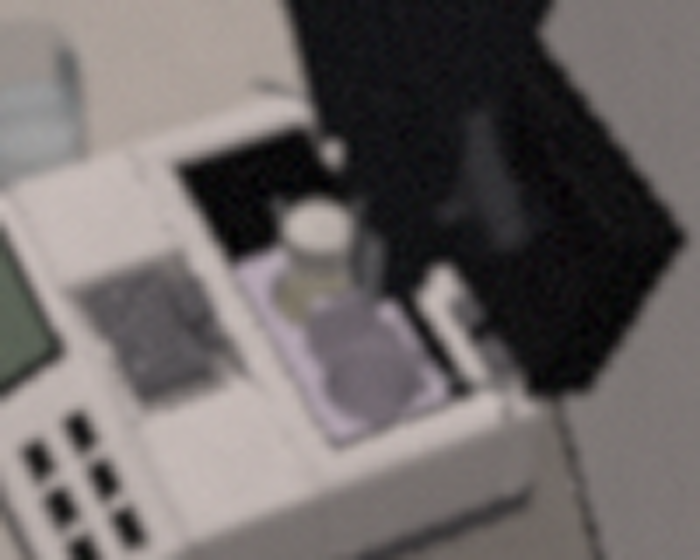

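Request:
servo_tool:
  moves:
    - {"slide": [-0.001, 0.005, 0], "turn": 0}
    - {"slide": [0, 0, 0.015], "turn": 0}
    - {"slide": [0, 0, 0.011], "turn": 0}
    - {"slide": [0, 0, 0.006], "turn": 0}
    - {"slide": [0, 0, 0], "turn": 0}

```text
clock: 10.05
ee_pos: [0.5058, -0.0955, 0.0687]
eef_rot: [3.141, 0.004, 0.295]
force: [-3.0, -2.4, 4.3]
grip_width: -0.002
```

```bash
python3 - <<'E'
from h import *
s,p=wristcam();print(s["ee_pos"],s["eef_rot"],s["clock"],s["force"])
cv2.imwrite("pics/w11.png",p["image"])
E
```

```text
[ 0.50579516 -0.0954743   0.06870889] [3.14128155 0.00448088 0.29526548] 10.05 [-3.02478388 -2.37127024  4.29155089]
```

View pics/w11.png

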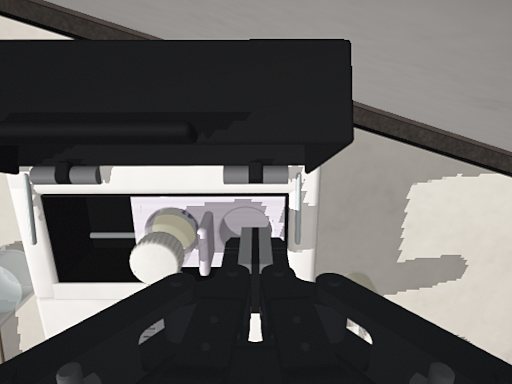

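```bash
python3 - <<'E'
from h import *
s=read_state();print({k:np.round(s[k],3) for k in("force","ft_torque","ee_pos","eef_rot")})
q=grab_frame("scene");cv2.imwrite("pics/scene11.png",cv2.resize(q["image"][150:270,210:340],None,fx=6,fy=5,interpolation=2))
q=grab_frame("top");cv2.imwrite("pics/top11.png",cv2.resize(q["image"][130:250,220:380],None,fx=5,fy=5,interpolation=2))
s=read_state();print({k:np.round(s[k],3) for k in("force","ft_torque","ee_pos","eef_rot")})
E
```

```text
{'force': array([-3.296, -1.976,  3.906]), 'ft_torque': array([-0.38 ,  0.619, -0.037]), 'ee_pos': array([ 0.506, -0.095,  0.069]), 'eef_rot': array([3.141e+00, 3.000e-03, 2.960e-01])}
{'force': array([-2.882, -2.061,  4.075]), 'ft_torque': array([-0.507,  0.632,  0.005]), 'ee_pos': array([ 0.507, -0.095,  0.07 ]), 'eef_rot': array([3.141e+00, 1.000e-03, 2.960e-01])}
```

View pics/scene11.png

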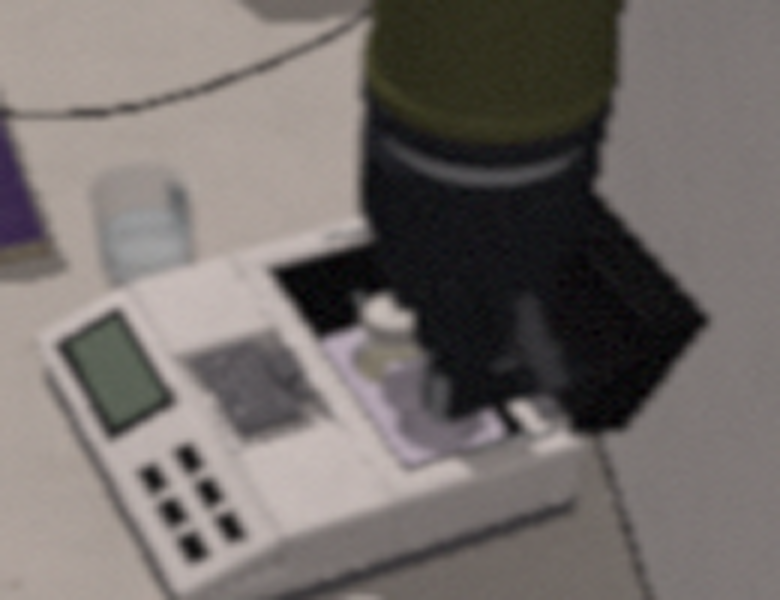

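View pics/top11.png

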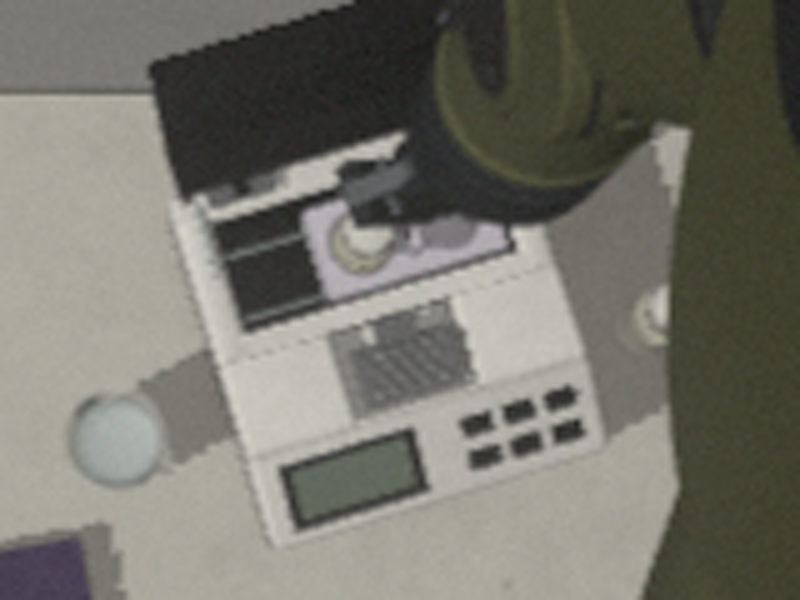

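Request:
servo_tool:
  moves:
    - {"slide": [0, 0, 0], "turn": 0}
    - {"slide": [0, 0, 0], "turn": 0}

```text
clock: 10.4
ee_pos: [0.5079, -0.0943, 0.0696]
eef_rot: [3.141, -0.0, 0.297]
force: [-3.6, -1.0, 4.8]
grip_width: -0.003
```

Request:
servo_tool:
  moves:
    - {"slide": [0, 0, -0.004], "turn": 0}
    - {"slide": [0, 0, 0], "turn": 0}

```text
clock: 10.6
ee_pos: [0.5088, -0.0939, 0.074]
eef_rot: [3.141, -0.002, 0.297]
force: [-1.8, -1.6, 4.6]
grip_width: -0.003
```

```bash
python3 - <<'E'
from h import *
s=read_state();print({k:np.round(s[k],4) for k in("force","ft_torque","ee_pos","eef_rot","qpos","effort")})
E
```

```text
{'force': array([-1.791 , -1.5552,  4.5951]), 'ft_torque': array([-0.3989,  0.3502, -0.0133]), 'ee_pos': array([ 0.5088, -0.0939,  0.074 ]), 'eef_rot': array([ 3.141e+00, -2.000e-03,  2.968e-01]), 'qpos': array([ 0.1723,  0.8095, -0.1299,  2.0132,  0.2895,  0.334 , -1.4657]), 'effort': array([-1.03560e+00, -4.78508e+01, -1.36710e+00, -7.02880e+00,
       -1.61300e-01, -6.63900e-01,  3.60000e-03])}
```

Request:
servo_tool:
  moves:
    - {"slide": [0, 0, -0.01], "turn": 0}
    - {"slide": [0, 0, -0.006], "turn": 0}
    - {"slide": [0, 0, 0], "turn": 0}

```text
clock: 10.9
ee_pos: [0.5089, -0.0935, 0.0904]
eef_rot: [3.141, -0.003, 0.297]
force: [-0.2, 0.0, 0.5]
grip_width: 0.004
```

```bash
python3 - <<'E'
from h import *
s,p=wristcam();print({k:np.round(s[k],4) for k in("force","ft_torque","ee_pos","eef_rot")})
cv2.imwrite("pics/w12.png",p["image"])
q=grab_frame("scene");cv2.imwrite("pics/scene12.png",cv2.resize(q["image"][100:290,180:370],None,fx=4,fy=3,interpolation=2))
q=grab_frame("top");cv2.imwrite("pics/top12.png",q["image"])
E
```

```text
{'force': array([-0.242 ,  0.0059,  0.455 ]), 'ft_torque': array([ 0.0441, -0.0018,  0.013 ]), 'ee_pos': array([ 0.5089, -0.0935,  0.0904]), 'eef_rot': array([ 3.1413e+00, -2.6000e-03,  2.9720e-01])}
```

View pics/w12.png

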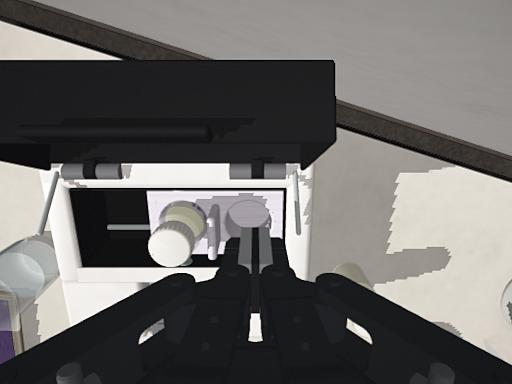

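View pics/scene12.png

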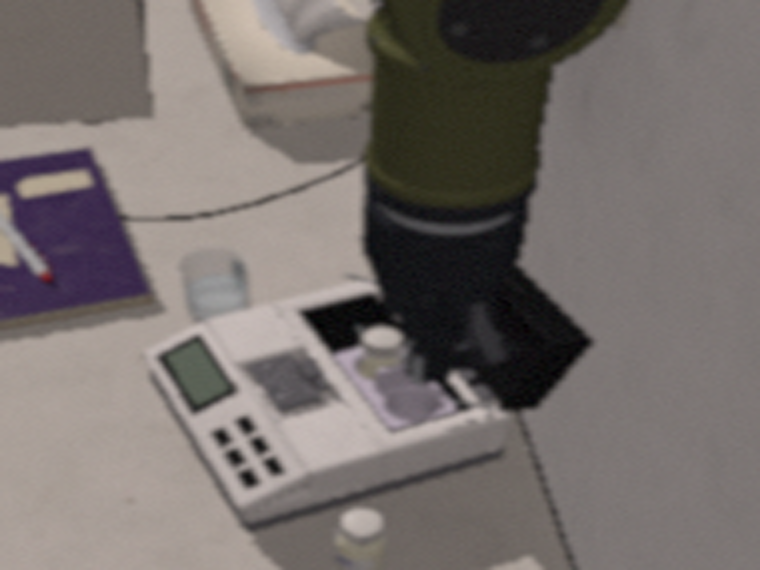

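View pics/top12.png

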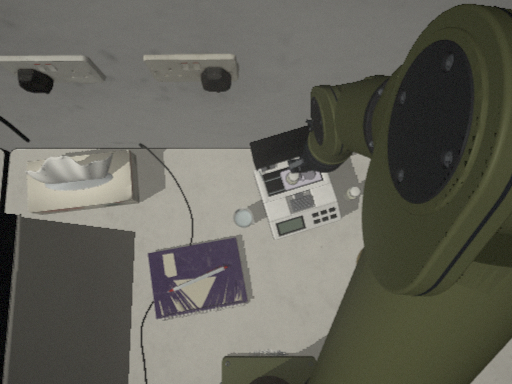

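```bash
python3 - <<'E'
from h import *
s,p=wristcam();m=np.array(p["mount"]);print(p["fx"],p["cx"],p["cy"])
for X in(0.011,0,-.011):
  for u in [(240,228),(228,238),(222,268),(248,268),(193,275),(165,280),(150,295),(100,318),(181,297)]:
    d=m[:3,:3]@np.array([(u[0]-p["cx"])/p["fx"],(u[1]-p["cy"])/p["fy"],1]);o=m[:3,3]
    print(X,u,np.round((o+d*(X-o[0])/d[0])*1000,0))
for r in spot_point(p,"shuttle_rib")[:1]: print(r,atz(p,r["location"],.075))
for r in spot_point(p,"blank_vial")[:1]: print(r,atz(p,r["location"],.026))
print(np.array([atz(p,u,.062) for u in [(70,187),(285,190),(287,267),(78,267)]]).round(4))
E
```

```text
316.5603396062352 254.93062307968725 185.2195330713577
0.011 (240, 228) [11. -7. -5.]
0.011 (228, 238) [ 11. -12. -16.]
0.011 (222, 268) [ 11. -12. -40.]
0.011 (248, 268) [ 11.  -2. -40.]
0.011 (193, 275) [ 11. -22. -45.]
0.011 (165, 280) [ 11. -31. -48.]
0.011 (150, 295) [ 11. -33. -56.]
0.011 (100, 318) [ 11. -44. -67.]
0.011 (181, 297) [ 11. -23. -57.]
0 (240, 228) [ 0. -8. 19.]
0 (228, 238) [  0. -14.   7.]
0 (222, 268) [  0. -14. -22.]
0 (248, 268) [  0.  -3. -22.]
0 (193, 275) [  0. -25. -27.]
0 (165, 280) [  0. -36. -31.]
0 (150, 295) [  0. -39. -41.]
0 (100, 318) [  0. -52. -53.]
0 (181, 297) [  0. -27. -42.]
-0.011 (240, 228) [-11.  -9.  43.]
-0.011 (228, 238) [-11. -16.  29.]
-0.011 (222, 268) [-11. -16.  -4.]
-0.011 (248, 268) [-11.  -3.  -4.]
-0.011 (193, 275) [-11. -29. -10.]
-0.011 (165, 280) [-11. -42. -14.]
-0.011 (150, 295) [-11. -45. -26.]
-0.011 (100, 318) [-11. -60. -40.]
-0.011 (181, 297) [-11. -31. -27.]
{'location': [206.2, 236.0], 'conf': 0.8} [ 0.49768546 -0.06948718  0.075     ]
{'location': [189.2, 206.3], 'conf': 0.67} [ 0.49102646 -0.05169083  0.026     ]
[[ 4.980e-01  1.120e-02  6.200e-02]
 [ 5.314e-01 -1.045e-01  6.200e-02]
 [ 4.853e-01 -1.213e-01  6.200e-02]
 [ 4.484e-01 -1.000e-04  6.200e-02]]
```

The tool met a soft resistance near z = 0.07. The likely cause is the right knuckle on the springy hinge arm, which ends at about y −63, z 93 mm. I'll rise and turn the tool 90° so the knuckles lie fore and aft.

Request:
servo_tool:
  moves:
    - {"slide": [0, 0, -0.03], "turn": 0}
    - {"slide": [0, 0, -0.01], "turn": 8}
    - {"slide": [0, 0, 0], "turn": 8}
    - {"slide": [0, 0, 0], "turn": 8}
    - {"slide": [0, 0, 0], "turn": 8}

```text
clock: 11.7
ee_pos: [0.5077, -0.094, 0.1292]
eef_rot: [3.142, 0.0, -0.268]
force: [0.5, -0.1, 0.7]
grip_width: -0.004
```

```bash
python3 - <<'E'
from h import *
s=read_state();print(s["qpos"],s["eef_rot"],s["force"])
E
```

```text
[ 0.11364029  0.7087443  -0.03240855  1.98960418  0.04909713  0.44419929
 -1.79377634] [ 3.14155230e+00  2.24243398e-04 -2.67668860e-01] [ 0.48745377 -0.05060882  0.74908513]
```

Request:
servo_tool:
  moves:
    - {"slide": [0, 0, 0], "turn": -8.5}
    - {"slide": [0, 0, 0], "turn": -8.5}
    - {"slide": [0, 0, 0], "turn": -8.5}
    - {"slide": [0, 0, 0], "turn": -8.5}
    - {"slide": [0, 0, 0], "turn": -8.5}

```text
clock: 12.2
ee_pos: [0.5076, -0.094, 0.129]
eef_rot: [-3.141, 0.0, 0.486]
force: [0.1, 0.1, 1.0]
grip_width: -0.002
```

Request:
servo_tool:
  moves:
    - {"slide": [0, 0, 0], "turn": -8.5}
    - {"slide": [0, 0, 0], "turn": -8.5}
    - {"slide": [0, 0, 0], "turn": -8.5}
    - {"slide": [0, 0, 0], "turn": -8.5}
    - {"slide": [0, 0, 0], "turn": -8.5}

```text
clock: 12.7
ee_pos: [0.5076, -0.0941, 0.129]
eef_rot: [-3.141, 0.0, 1.228]
force: [-0.3, 0.4, 0.1]
grip_width: -0.002
```

Request:
servo_tool:
  moves:
    - {"slide": [0, 0, 0], "turn": -8.5}
    - {"slide": [0, 0, 0], "turn": -8.5}
    - {"slide": [0, 0, 0], "turn": -8.5}
    - {"slide": [0, 0, 0], "turn": -8.5}
    - {"slide": [0, 0, 0], "turn": 0}

```text
clock: 13.2
ee_pos: [0.5075, -0.0942, 0.1288]
eef_rot: [-3.141, -0.001, 1.815]
force: [-0.1, 0.1, 1.1]
grip_width: 0.0
```

```bash
python3 - <<'E'
from h import *
s,p=wristcam();print(s["qpos"],s["ee_pos"],s["eef_rot"],s["force"],s["clock"])
cv2.imwrite("pics/w13.png",p["image"])
for k,z in dict(shuttle_rib=.075,empty_well=.052,blank_vial=.026).items():
    for r in spot_point(p,k)[:1]: print(k,np.round(r["location"],1),round(r["conf"],2),np.round(atz(p,r["location"],z),4))
E
```

```text
[ 0.45420439  0.76876368 -0.59945059  1.97187938  0.72903904  0.62853356
 -0.38412514] [ 0.50747196 -0.09422668  0.12884486] [-3.14089071e+00 -8.22177240e-04  1.81505191e+00] [-0.09826668  0.08601995  1.13463458] 13.2
shuttle_rib [246.3 170.3] 0.89 [ 0.4963 -0.0723  0.075 ]
empty_well [248.6 190.3] 0.78 [ 0.5022 -0.0923  0.052 ]
blank_vial [244.4 133. ] 0.88 [ 0.4896 -0.0562  0.026 ]
```

View pics/w13.png

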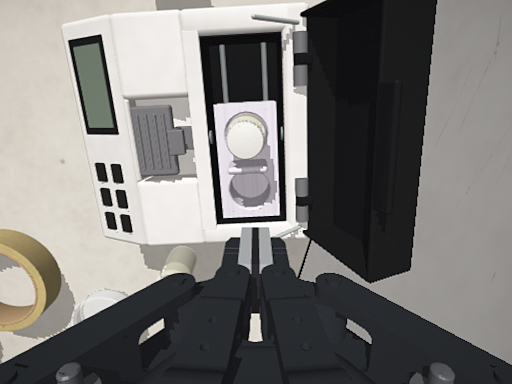

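The tool is turned and the lid rests fully back. The rib is at (246,170), the empty well at (249,190), and the tip is just right of the shuttle. I'll trim the yaw, shift and descend.

Request:
servo_tool:
  moves:
    - {"slide": [0, 0, 0], "turn": -3}
    - {"slide": [0.004, -0.006, 0.01], "turn": 0}
    - {"slide": [0, 0, 0.02], "turn": 0}
    - {"slide": [0, 0, 0.015], "turn": 0}
    - {"slide": [0, 0, 0], "turn": 0}

```text
clock: 13.9
ee_pos: [0.4998, -0.0919, 0.083]
eef_rot: [-3.138, -0.0, 1.867]
force: [-0.0, -0.1, 0.2]
grip_width: -0.003
```

```bash
python3 - <<'E'
from h import *
s,p=wristcam();print(s["ee_pos"],s["eef_rot"],s["force"],s["clock"])
cv2.imwrite("pics/w14.png",p["image"])
for k,z in dict(shuttle_rib=.075,empty_well=.052,blank_vial=.026).items():
    for r in spot_point(p,k)[:1]: print(k,np.round(r["location"],1),round(r["conf"],2),np.round(atz(p,r["location"],z),4))
E
```

```text
[ 0.49979015 -0.09191722  0.0829523 ] [-3.13843295e+00 -4.75716389e-04  1.86660028e+00] [-0.01888145 -0.14634919  0.22452981] 13.9
shuttle_rib [261.5 198.5] 0.74 [ 0.4969 -0.071   0.075 ]
empty_well [265.2 220.6] 0.62 [ 0.5058 -0.0911  0.052 ]
blank_vial [259.4 144.8] 0.68 [ 0.4908 -0.0531  0.026 ]
```

View pics/w14.png

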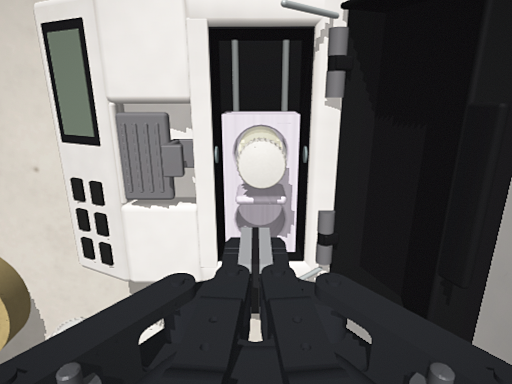

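Request:
servo_tool:
  moves:
    - {"slide": [0.001, 0, 0.008], "turn": 0}
    - {"slide": [0, 0, 0.005], "turn": 0}
    - {"slide": [0, 0, 0.004], "turn": 0}
    - {"slide": [0, 0, 0], "turn": 0}

```text
clock: 14.5
ee_pos: [0.497, -0.0935, 0.0668]
eef_rot: [-3.134, 0.002, 1.865]
force: [-5.9, -3.2, 4.4]
grip_width: 0.001
```

Request:
servo_tool:
  moves:
    - {"slide": [0, -0.008, -0.001], "turn": 0}
    - {"slide": [0, 0, 0], "turn": 0}

```text
clock: 14.7
ee_pos: [0.4927, -0.0935, 0.0688]
eef_rot: [3.141, 0.0, 1.867]
force: [0.1, 0.4, -0.5]
grip_width: 0.003
```

```bash
python3 - <<'E'
from h import *
s,p=wristcam();print({k:np.round(s[k],4) for k in("force","ft_torque","ee_pos","eef_rot","clock")})
cv2.imwrite("pics/w15.png",p["image"])
q=grab_frame("scene");cv2.imwrite("pics/scene15.png",cv2.resize(q["image"][150:270,210:340],None,fx=6,fy=5,interpolation=2))
E
```

```text
{'force': array([ 0.1359,  0.3989, -0.4888]), 'ft_torque': array([0.0065, 0.0232, 0.0369]), 'ee_pos': array([ 0.4927, -0.0935,  0.0688]), 'eef_rot': array([3.1409e+00, 3.0000e-04, 1.8672e+00]), 'clock': np.float64(14.7)}
```

View pics/w15.png

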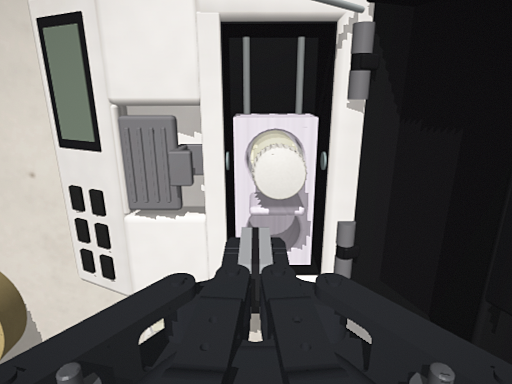

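View pics/scene15.png

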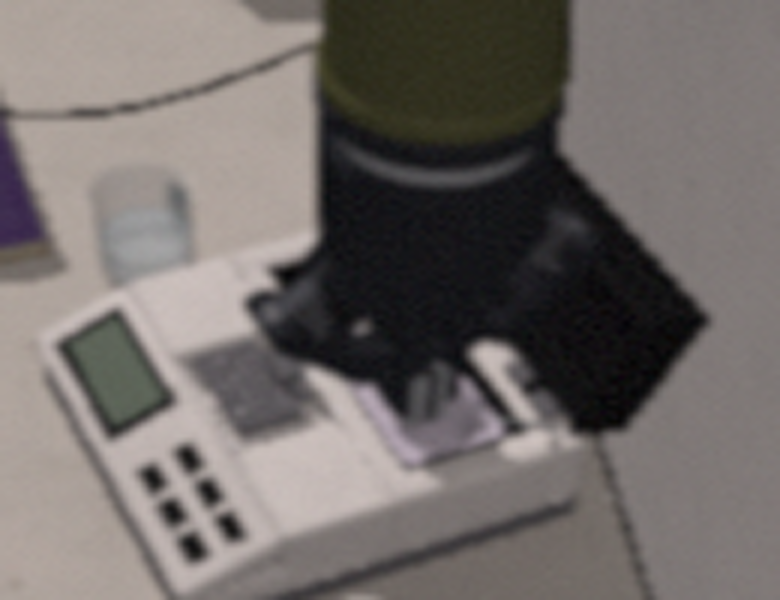

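Free now: the rear contact was the lid side, and shifting forward cleared it. The tip still overlaps the rib along x (rib columns 250–303, tip 240–270). I'll push left.

Request:
servo_tool:
  moves:
    - {"slide": [0.005, 0, 0], "turn": 0}
    - {"slide": [0.005, 0, 0], "turn": 0}
    - {"slide": [0.005, 0, 0], "turn": 0}
    - {"slide": [0.005, 0, 0], "turn": 0}
    - {"slide": [0.005, 0, 0], "turn": 0}

```text
clock: 15.3
ee_pos: [0.4859, -0.0689, 0.0683]
eef_rot: [3.141, 0.0, 1.868]
force: [1.2, -1.0, 0.1]
grip_width: -0.003
```

```bash
python3 - <<'E'
from h import *
s,p=wristcam();print({k:np.round(s[k],4) for k in("force","ft_torque","ee_pos","eef_rot","clock")})
cv2.imwrite("pics/w16.png",p["image"])
E
```

```text
{'force': array([ 1.2216, -0.9603,  0.0652]), 'ft_torque': array([-0.25  , -0.2817, -0.0005]), 'ee_pos': array([ 0.4859, -0.0689,  0.0683]), 'eef_rot': array([3.1410e+00, 2.0000e-04, 1.8677e+00]), 'clock': np.float64(15.3)}
```

View pics/w16.png

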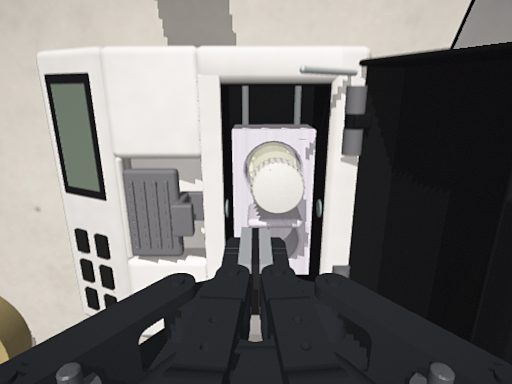

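Request:
servo_tool:
  moves:
    - {"slide": [0.005, 0, 0], "turn": 0}
    - {"slide": [0.005, 0, 0], "turn": 0}
    - {"slide": [0.004, 0, 0], "turn": 0}
    - {"slide": [0.003, 0, 0], "turn": 0}
    - {"slide": [0.002, 0, 0], "turn": 0}

```text
clock: 15.85
ee_pos: [0.4801, -0.0509, 0.0683]
eef_rot: [-3.142, 0.0, 1.868]
force: [0.2, -1.3, -1.2]
grip_width: 0.004
```

Request:
servo_tool:
  moves:
    - {"slide": [0.002, 0, 0], "turn": 0}
    - {"slide": [0.002, 0, 0], "turn": 0}
    - {"slide": [0.002, 0, 0], "turn": 0}

```text
clock: 16.15
ee_pos: [0.4794, -0.049, 0.0684]
eef_rot: [-3.141, 0.006, 1.864]
force: [5.0, -11.0, -0.9]
grip_width: 0.001
```

```bash
python3 - <<'E'
from h import *
s,p=wristcam();print({k:np.round(s[k],4) for k in("force","ft_torque","ee_pos","eef_rot","clock")})
cv2.imwrite("pics/w17.png",p["image"])
E
```

```text
{'force': array([  5.0448, -10.984 ,  -0.8817]), 'ft_torque': array([-2.2516, -1.1427,  0.032 ]), 'ee_pos': array([ 0.4794, -0.049 ,  0.0684]), 'eef_rot': array([-3.1409,  0.0056,  1.8643]), 'clock': np.float64(16.15)}
```

View pics/w17.png

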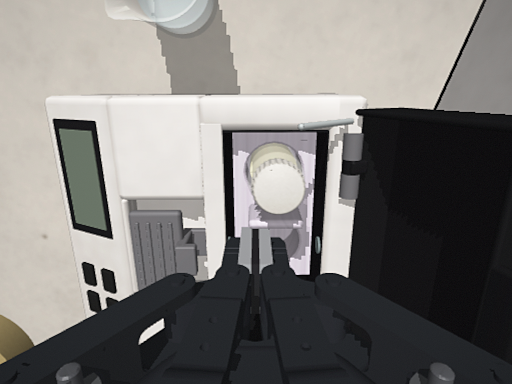

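Stop reached: the force rose from 1.3 to 11 N, and the shuttle's edge is at the compartment's left end (row 131). I'll back off.

Request:
servo_tool:
  moves:
    - {"slide": [-0.006, 0, 0], "turn": 0}
    - {"slide": [-0.006, -0.002, 0], "turn": 0}
    - {"slide": [0, 0, -0.03], "turn": 0}
    - {"slide": [-0.02, -0.02, -0.04], "turn": 0}
    - {"slide": [-0.03, -0.03, -0.02], "turn": 0}

```text
clock: 16.7
ee_pos: [0.4486, -0.1176, 0.1606]
eef_rot: [3.136, -0.001, 1.873]
force: [0.5, -1.5, -0.8]
grip_width: -0.001
```

Request:
servo_tool:
  moves:
    - {"slide": [-0.02, -0.04, -0.01], "turn": 0}
    - {"slide": [0, 0, 0], "turn": 0}

```text
clock: 16.9
ee_pos: [0.4081, -0.1562, 0.1685]
eef_rot: [-3.134, 0.002, 1.859]
force: [-0.0, 1.0, -0.0]
grip_width: 0.0
```

```bash
python3 - <<'E'
from h import *
s,p=wristcam();print({k:np.round(s[k],4) for k in("force","ee_pos","eef_rot","clock")})
cv2.imwrite("pics/w18.png",p["image"])
q=grab_frame("scene");cv2.imwrite("pics/scene18.png",cv2.resize(q["image"][160:290,200:330],None,fx=5,fy=4,interpolation=2))
t=grab_frame("top");cv2.imwrite("pics/top18.png",cv2.resize(t["image"][130:250,220:380],None,fx=5,fy=5,interpolation=2))
c,g=np.cos(.296),np.sin(.296)
for n,pp in (("w",p),("scene",q),("top",t)):
  for k,z in dict(tab_pad=.067,shuttle_rib=.075,empty_well=.052,blank_vial=.026,sample_vial=0,beaker=0).items():
    for r in spot_point(pp,k)[:1]:
        X=atz(pp,r["location"],z);d=X[:2]-[.471,-.063];print(n,k,np.round(r["location"],1),round(r["conf"],2),np.round(X,4),np.round([c*d[0]+g*d[1],-g*d[0]+c*d[1]],4))
E
```

```text
{'force': array([-0.02  ,  1.0287, -0.0202]), 'ee_pos': array([ 0.4081, -0.1562,  0.1685]), 'eef_rot': array([-3.1341e+00,  2.0000e-03,  1.8586e+00]), 'clock': np.float64(16.9)}
w tab_pad [322.9  84.9] 0.8 [ 0.4336 -0.0692  0.067 ] [-0.0376  0.005 ]
w shuttle_rib [411.7  54.4] 0.81 [ 0.4838 -0.0335  0.075 ] [0.0209 0.0244]
w empty_well [397.2  89. ] 0.75 [ 0.4929 -0.0547  0.052 ] [0.0234 0.0016]
w sample_vial [292.9 206.2] 0.83 [ 0.4575 -0.1875  0.    ] [-0.0492 -0.1152]
scene tab_pad [249.3 225.5] 0.48 [ 0.4302 -0.0702  0.067 ] [-0.0411  0.0051]
scene shuttle_rib [270.9 211.1] 0.84 [ 0.4826 -0.0417  0.075 ] [0.0173 0.017 ]
scene empty_well [273.  220.3] 0.65 [ 0.4867 -0.0507  0.052 ] [0.0186 0.0072]
scene blank_vial [265.1 219.5] 0.48 [ 0.472  -0.0259  0.026 ] [0.0118 0.0352]
scene sample_vial [267.3 288.7] 0.62 [ 0.4546 -0.1918  0.    ] [-0.0533 -0.1184]
top tab_pad [299.1 204.9] 0.84 [ 0.4281 -0.0654  0.067 ] [-0.0418  0.0102]
top shuttle_rib [285.9 178.1] 0.79 [ 0.4853 -0.0371  0.075 ] [0.0212 0.0206]
top empty_well [294.4 177.8] 0.96 [ 0.49   -0.0577  0.052 ] [ 0.0197 -0.0005]
top blank_vial [274.1 184.7] 0.69 [ 0.4787 -0.0139  0.026 ] [0.0217 0.0447]
top sample_vial [348.3 192.1] 0.57 [ 0.4651 -0.1881  0.    ] [-0.0422 -0.1179]
top beaker [241.3 216.4] 0.58 [0.4086 0.0614 0.    ] [-0.0234  0.1372]
```

View pics/w18.png

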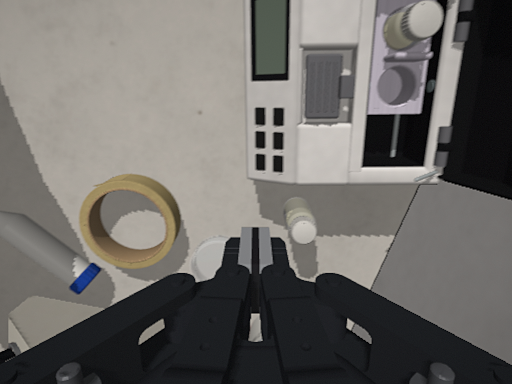

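View pics/scene18.png

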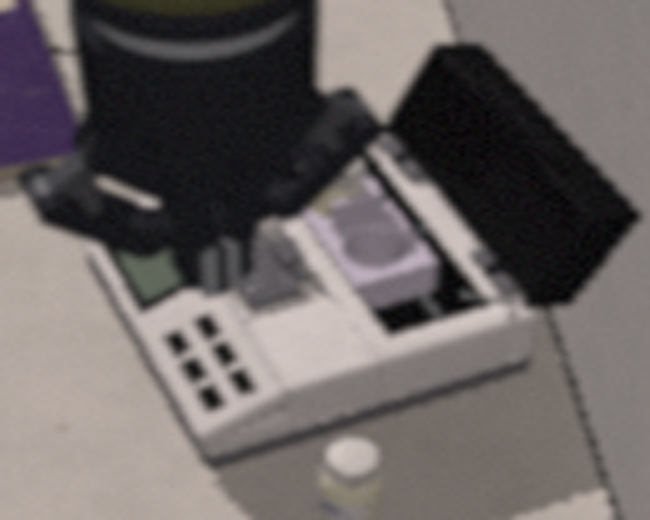

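View pics/top18.png

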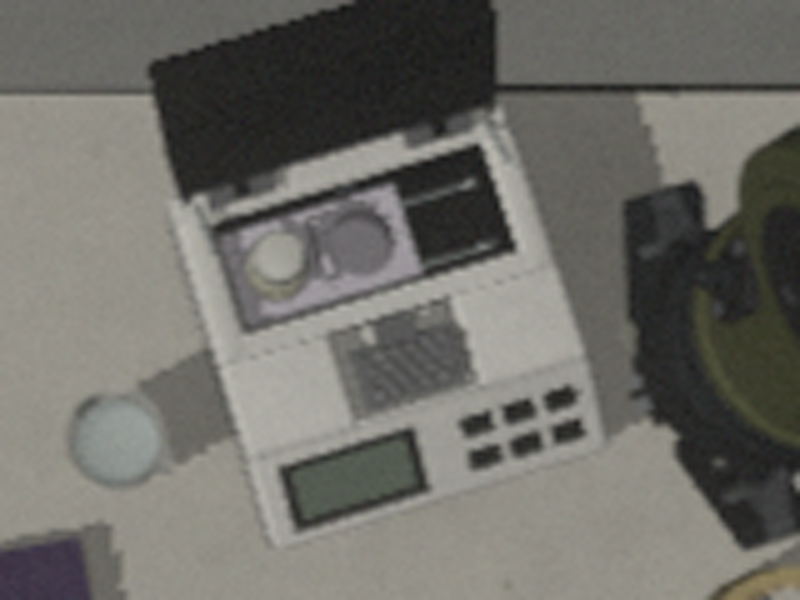

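```bash
python3 - <<'E'
from h import *
for n,o,f in(("top",(220,130),(5,5)),("scene",(200,160),(5,4))):
  p=grab_frame(n)
  for a in(1.6,1.75,1.85,1.95):
    out=[]
    for l,h in((-72,0),(-72,30),(0,30)):
      for y in(72,-72):
        x=63+l*np.cos(a)+h*np.sin(a);z=63.5-l*np.sin(a)+h*np.cos(a)
        c,g=np.cos(.296),np.sin(.296);X=[.4705+(c*x-g*y)/1e3,-.063+(g*x+c*y)/1e3,z/1e3]
        u=proj(p,X);out.append(tuple(int(k) for k in((u[0]-o[0]+.5)*f[0],(u[1]-o[1]+.5)*f[1])))
    print(n,a,out)
E
```

```text
top 1.6 [(188, 152), (527, 50), (166, 83), (504, -16), (169, 129), (479, 36)]
top 1.75 [(180, 128), (519, 26), (159, 64), (494, -35), (169, 132), (478, 40)]
top 1.85 [(175, 113), (512, 12), (155, 52), (487, -46), (170, 135), (477, 43)]
top 1.95 [(170, 98), (506, -1), (151, 42), (481, -55), (170, 139), (477, 47)]
scene 1.6 [(402, 43), (559, 224), (460, 30), (623, 206), (447, 116), (597, 291)]
scene 1.75 [(423, 40), (582, 219), (479, 32), (642, 207), (445, 122), (595, 296)]
scene 1.85 [(436, 38), (596, 216), (490, 34), (654, 209), (444, 125), (593, 300)]
scene 1.95 [(449, 38), (610, 215), (501, 38), (664, 212), (442, 129), (590, 303)]
```

```bash
python3 - <<'E'
from h import *
q=grab_frame("scene")["image"];a=cv2.resize(q[160:280,200:320],None,fx=5,fy=5,interpolation=2);b=cv2.imread("pics/scene9.png")
cv2.imwrite("pics/cmp.png",np.hstack([b[:,380:],a[:,380:]]))
f=lambda i:cv2.cvtColor(i[40:380,400:],6).astype(np.float32)
print(cv2.phaseCorrelate(f(a),f(b)),np.abs(f(a)-f(b)).mean())
print(read_state()["force"]);print(job_done())
E
```

```text
((-0.01761330129426142, 0.033076462123318606), 0.4469417372809516) 6.5538383
[0.31716121 0.25459865 0.45795235]
the job is handed in; nothing more can be done
None
```

I pressed the release tab, swung the lid back until it fell to its stop, and pushed the shuttle left to its stop. I then backed the arm clear of everything and handed the job in at about 17 s on the robot's clock; no verdict is reported.

**Last checks**
- **Shuttle:** the push force rose from about 1.3 N to 11 N at the end. The cameras put the rib 17–24 mm left of the light path and the empty well at 0–2 mm. The scene camera was the exception, reading the well at 7 mm.
- **Lid:** in the scene camera its outline fits about 1.95 rad. It has not moved since it settled after the swing. The top-view check was less clear: my corner prediction did not line up well enough to settle the angle.
- **Blank vial:** it stands upright in its well.
- **Sample vial and beaker:** no visible disturbance. The sample vial's readings stayed within about 8 mm of the start, which is measurement scatter.
- **Release tab:** it is released and looks back at rest, but I did not measure its angle.
- **Contact:** the wrist force is about zero with the arm clear.

**What went wrong on the way**
- **Tab press:** my first press, at up to 14.5 N, jammed the fingertip against the tab's hook. I moved 6 mm forward and pressed again, which released the lid at about 17 N.
- **Shuttle approach:** the first two approaches met resistance of up to about 8 N. I first blamed a hinge arm and turned the tool 90°. The resistance came back, so it was probably the gripper touching the open lid. Moving 8 mm toward the front cleared it before I pushed.

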